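# Put the piled setting rings back in their blocks

## Task

After the bore gauges were checked, the five setting rings were left in two piles on the desk. Take the piles apart and put every ring back in its own storage block, the one whose round well fits its size, lying flat on the felt. Keep the rings level so that none tips over or falls off the desk.

Things in the scene. Friction and masses are not known exactly. Their poses are not given: they have to be found in the camera images.
- ring65: steel setting ring with knurled outside, 65 mm outside diameter, 18 mm high, bore 26 mm right through, 0.39 kg within a fifth. It starts at the bottom of one of the two piles, on the desk, lying flat. Origin: centre of its underside; z is its axis, up at the start.
- ring54: steel setting ring with knurled outside, 54 mm outside diameter, 18 mm high, bore 24 mm right through, 0.26 kg within a fifth. It starts at the bottom of one of the two piles, on the desk, lying flat. Origin: centre of its underside; z is its axis, up at the start.
- ring43: steel setting ring with knurled outside, 43 mm outside diameter, 18 mm high, bore 19 mm right through, 0.165 kg within a fifth. It starts in the second layer, on the 65 or the 54 mm ring, centres within 3 mm, lying flat. Origin: centre of its underside; z is its axis, up at the start.
- ring32: steel setting ring with knurled outside, 32 mm outside diameter, 18 mm high, bore 13 mm right through, 0.095 kg within a fifth. It starts in the second layer, on the 65 or the 54 mm ring, centres within 3 mm, lying flat. Origin: centre of its underside; z is its axis, up at the start.
- ring21: steel setting ring with knurled outside, 21 mm outside diameter, 18 mm high, bore 8 mm right through, 0.042 kg within a fifth. It starts on top of the 43 mm ring, centres within 3 mm, lying flat. Origin: centre of its underside; z is its axis, up at the start.
- block65: storage block of the 65 mm ring: fixed square beech block 92 x 92 mm, 18 mm high; in its top one round well 75.5 mm wide, 7 mm deep, floor of blue felt, mouth steeply bevelled to 79.5 mm. A seated ring stands 11 mm proud. Origin: centre of its underside on the desk, below the well's centre; z up; felt at z = 11 mm, top at z = 18 mm; small blank brass plate on its -x side.
- block54: storage block of the 54 mm ring: fixed square beech block 81 x 81 mm, 18 mm high; in its top one round well 64.5 mm wide, 7 mm deep, floor of blue felt, mouth steeply bevelled to 68.5 mm. A seated ring stands 11 mm proud. Origin: centre of its underside on the desk, below the well's centre; z up; felt at z = 11 mm, top at z = 18 mm; small blank brass plate on its -x side.
- block43: storage block of the 43 mm ring: fixed square beech block 70 x 70 mm, 18 mm high; in its top one round well 53.5 mm wide, 7 mm deep, floor of blue felt, mouth steeply bevelled to 57.5 mm. A seated ring stands 11 mm proud. Origin: centre of its underside on the desk, below the well's centre; z up; felt at z = 11 mm, top at z = 18 mm; small blank brass plate on its -x side.
- block32: storage block of the 32 mm ring: fixed square beech block 59 x 59 mm, 18 mm high; in its top one round well 42.5 mm wide, 7 mm deep, floor of blue felt, mouth steeply bevelled to 46.5 mm. A seated ring stands 11 mm proud. Origin: centre of its underside on the desk, below the well's centre; z up; felt at z = 11 mm, top at z = 18 mm; small blank brass plate on its -x side.
- block21: storage block of the 21 mm ring: fixed square beech block 48 x 48 mm, 18 mm high; in its top one round well 31.5 mm wide, 7 mm deep, floor of blue felt, mouth steeply bevelled to 35.5 mm. A seated ring stands 11 mm proud. Origin: centre of its underside on the desk, below the well's centre; z up; felt at z = 11 mm, top at z = 18 mm; small blank brass plate on its -x side.
There are look-alikes about, which are no part of the job. What is shaped like the ring32 but green or pink is not meant.

How it is judged:
At the end, for the whole second after the job is handed in: Each of the five rings lies in the well of the block made for it: centres within 9 mm seen from above, underside on the felt within about 3 mm, level within 0.1 rad, at rest (under 20 mm/s) and let go (horizontal distance between ring65 and block65 below 0.009 m and z of ring65 in the frame of block65 between 0.008 and 0.0145 m and angle between each of ring65, ring54, ring43, ring32, ring21's own z axis and vertical below 0.1 rad and linear speed of each of ring65, ring54, ring43, ring32, ring21 below 0.02 m/s and horizontal distance between ring54 and block54 below 0.009 m and z of ring54 in the frame of block54 between 0.008 and 0.0145 m and horizontal distance between ring43 and block43 below 0.009 m and z of ring43 in the frame of block43 between 0.008 and 0.0145 m and horizontal distance between ring32 and block32 below 0.009 m and z of ring32 in the frame of block32 between 0.008 and 0.0145 m and horizontal distance between ring21 and block21 below 0.009 m and z of ring21 in the frame of block21 between 0.008 and 0.0145 m); the robot touches nothing.
It fails at once if the 65 mm ring tips over or falls off the desk (angle between ring65's own z axis and vertical above 0.8 rad or height (world z) of ring65 below -0.03 m).
It fails at once if the 54 mm ring tips over or falls off the desk (angle between ring54's own z axis and vertical above 0.8 rad or height (world z) of ring54 below -0.03 m).
It fails at once if the 43 mm ring tips over or falls off the desk (angle between ring43's own z axis and vertical above 0.8 rad or height (world z) of ring43 below -0.03 m).
It fails at once if the 32 mm ring tips over or falls off the desk (angle between ring32's own z axis and vertical above 0.8 rad or height (world z) of ring32 below -0.03 m).
It fails at once if the 21 mm ring tips over or falls off the desk (angle between ring21's own z axis and vertical above 0.8 rad or height (world z) of ring21 below -0.03 m).
It also fails if it takes over 112 s, if anything falls off the work surface, if the arm or the gripper's body presses on something with over 40 N, if the wrist force passes 120 N, or if a joint passes its speed limit or range.

## Robot

A 6-joint arm with a two-finger parallel gripper is mounted at the origin on a cart in front of the work surface, level with it; the furniture and walls round the work are solid. World frame = base frame: x ahead of the robot, y to its left, z up, the work surface at z = 0. Lengths are in m, angles in rad, forces in N, time in s.
With the tool pointing down it reaches from about 0.325 to 0.85 m from the base axis. Payload 15.5 kg.
Tool frame: the origin (TCP) lies where the fingers leave the gripper's body, on its centre line; the fingertips stand 78 mm ahead of it and the grasp point (between the pads) lies 60 mm ahead of it; z points along the fingers, y is the line along which they close (so a half turn about z gives the same grasp; the last joint's range is limited). The gripper opens to 91 mm and grips with 3 to 60 N. Pads are 32 mm wide; open, the fingers measure 118 mm over their backs; the gripper's body (76 mm by 178 mm) begins 60 mm behind the grasp point.
Start: joints at [-1.355, 0.494, 1.345, -0, 1.302, -0.096], TCP at [0.192, -0.595, 0.292] pointing down, gripper open.
Joint ranges: [-2.91, 2.91], [-0.82, 2.16], [0.22, 2.67], [-1.22, 4.37], [0.12, 2.79], [-3.08, 3.08]. Speed limits (rad/s): [1.89, 1.89, 2.57, 3.01, 3.01, 3.01].

## Interface

Orientations are given as a unit quaternion [x, y, z, w].
In Python, from plant import env, optics, sign_off gives the robot as it stands.
- The arm moves only by the shell command python3 -m pendant 'ROWS' [OPENING]. ROWS is JSON, a list of rows, each an object with "dp": the shift along the world's x, y, z in m, a list of three; "twist": the turn, a rotation vector about the world's x, y, z in degrees, a list of three. In form: [{"dp": [tx, ty, tz], "twist": [wx, wy, wz]}, ...]. A call has 1 to 12 rows; each row is the pose to reach, as a shift and turn from the pose commanded when the call began; what a row does not reach only later rows make up. A row lasts 1/10 s, in which the tool goes at most 50 mm and 8.59 degrees, less where a joint would pass 70% of its speed; a pose out of reach is approached as far as the arm can. A call with a gripper value outside its range is refused whole. OPENING is the finger opening in m, from 0 to 0.0912, set as the call begins (- or left out, the last holds). The fingers move at their own pace and stop on an object; the grip force is fixed at half the most. Time passes only in rows, so rows that repeat a pose let the fingers close. It gives the time, the measured TCP pose, the force, the opening and the grip force at its end, in the units of the state.
- env.state(): the state, without advancing time (a new reading comes with each control period).
- optics.capture(name): name is "scene" or "side" or "wrist"; returns a dict with "frame" (480x640x3 uint8, blue, green, red), "fx", "fy", "cx", "cy" (pixels), "view" (4x4, takes a point from world to camera coordinates). Camera axes: x right, y down, z forward; pixel columns grow to the right and rows downward; lengths in m; the calibration is good to about 2 mm. A picture is of the moment at which its call begins. There is no depth.
- sign_off(): hands the job in; it is judged then, once.
The state is a dict: "t": time; "qpos": joint angles; "qd": joint speeds; "effort": joint torques, N m; "tool_pos": TCP position; "tool_rot": TCP orientation; "contact_force": force on the tool from outside, world axes, zero at the start; "moment": the same for the moment, N m; "opening": opening from 0.0 (shut) to 1.0 (fully open); "finger_force": force on a finger pad.
Only numpy, scipy, OpenCV 4.12 (cv2) and the standard library are available. Lean on these libraries where they do the work, as an engineer would, in place of code of your own. Each camera call takes 0.05 s, during which the arm holds its last target. There are 200 camera calls.

## Working session

There is one attempt and no reset: what is moved stays moved. The work goes in short steps, Python scripts to look and compute and a shell command to move; the robot and the scene stay as the last step left them, time stands still between calls to the robot, and variables do not carry over. Pictures are saved under pics/ and viewed, at most 14 in all, crops included, and the job is handed in when it is done.

```bash
ls; mkdir -p pics; python3 - <<'E'
from plant import env, optics
import cv2
print(env.state())
for n in ("scene","side","wrist"):
    c=optics.capture(n); cv2.imwrite(f"pics/{n}0.png",c["frame"]); print(n,c["fx"],c["fy"],c["cx"],c["cy"],c["view"])
E
```

```text
pics
{'t': 0.0, 'qpos': array([-1.35452499e+00,  4.94191869e-01,  1.34613809e+00,  2.43704935e-05,
        1.30251079e+00, -9.55127259e-02]), 'qd': array([-2.75409507e-05, -1.41096957e-03, -6.72553726e-04,  8.32339609e-05,
       -7.58906274e-05, -1.28336162e-03]), 'effort': array([ 8.05344771e-04, -8.78825140e+01, -3.81866384e+01,  7.09778653e-02,
        5.31575724e-02, -7.62584568e-05]), 'tool_pos': array([ 0.1916621 , -0.59458114,  0.29163045]), 'tool_rot': array([ 9.87873736e-01,  1.55258147e-01, -2.59306799e-05, -6.23618049e-04]), 'contact_force': array([-0.00577197,  0.16535305, -0.5050872 ]), 'moment': array([-0.00375855, -0.02903622,  0.019473  ]), 'finger_force': 0.0, 'opening': 0.9983210853873389}
scene 452.9545997664075 452.9545997664075 328.985542039576 236.0316004852156 [[ 0.54666771 -0.83732332  0.00663909 -0.28460386]
 [-0.42721993 -0.2857229  -0.85781441  0.24515192]
 [ 0.72016494  0.46610308 -0.51391669  0.62823007]
 [ 0.          0.          0.          1.        ]]
side 488.85807503104706 488.85807503104706 311.1559910300394 237.24175178483168 [[-9.99985124e-01  2.75208378e-03 -4.70934245e-03  4.92189620e-01]
 [ 5.42429814e-03  5.92518692e-01 -8.05538439e-01  6.51739920e-02]
 [ 5.73464155e-04 -8.05552001e-01 -5.92524806e-01  8.42579541e-01]
 [ 0.00000000e+00  0.00000000e+00  0.00000000e+00  1.00000000e+00]]
wrist 373.04109185045223 373.04109185045223 317.61274120637313 243.21352383040184 [[ 0.30725439 -0.95162621 -0.00151611 -0.62405961]
 [-0.90989669 -0.29424693  0.29241538 -0.03285925]
 [-0.27871625 -0.08846641 -0.9562902   0.39143817]
 [ 0.          0.          0.          1.        ]]
```

View pics/scene0.png

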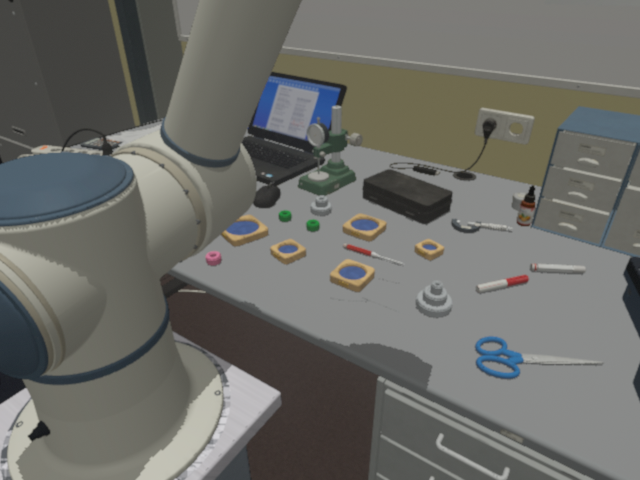

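View pics/side0.png

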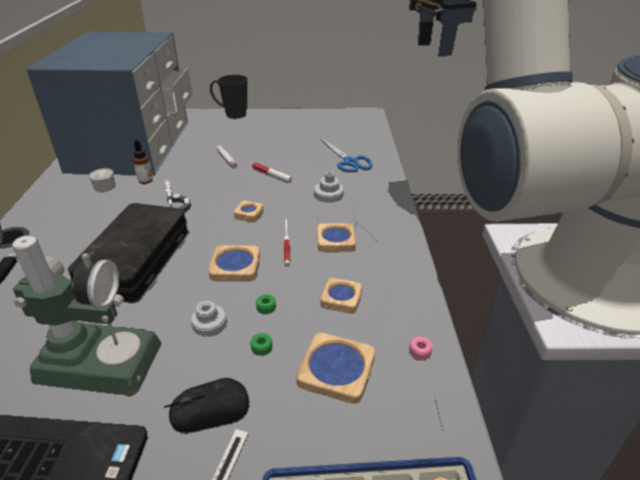

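The side view shows the piles at about (328,186), three layers, and (208,315), two layers. The five blocks are at (337,366), (341,293), (336,236), (234,262) and (248,210), and the green and pink look-alikes are clear of them.

```bash
cat > h.py <<'E'
import numpy as np, cv2
def bp(c,uv,z):
    uv=np.atleast_2d(np.asarray(uv,float)); V=np.asarray(c["view"]); R,t=V[:3,:3],V[:3,3]
    d=np.c_[(uv[:,0]-c["cx"])/c["fx"],(uv[:,1]-c["cy"])/c["fy"],np.ones(len(uv))]@R
    o=-R.T@t
    return o+d*((z-o[2])/d[:,2])[:,None]
def felts(c,lo=300):
    b=cv2.cvtColor(c["frame"],cv2.COLOR_BGR2HSV)
    m=cv2.inRange(b,(108,90,40),(125,255,255))
    n,l,s,ce=cv2.connectedComponentsWithStats(m)
    return [(s[i],(l==i)) for i in range(1,n) if s[i][4]>lo]
E
python3 - <<'E'
from h import *
from plant import optics
c=optics.capture("side"); f=c["frame"]
for s,m in felts(c,80):
    ct,_=cv2.findContours(m.astype(np.uint8),0,cv2.CHAIN_APPROX_NONE)
    p=bp(c,max(ct,key=len)[:,0],.011)
    x0,x1=p[:,0].min(),p[:,0].max(); y0=p[:,1].min(); d=x1-x0+.0015
    print(s,"cx %.4f cy %.4f d %.4f"%((x0+x1)/2,y0+d/2,d), "yext",p[:,1].max()-y0)
A=cv2.resize(f[160:220,290:370],None,fx=6,fy=6,interpolation=2)[:, :400]
A=cv2.resize(f[160:210,295:361],None,fx=6,fy=6,interpolation=2)
B=cv2.resize(f[288:338,175:241],None,fx=6,fy=6,interpolation=2)
cv2.imwrite("pics/piles.png",np.hstack([A,B]))
print(bp(c,[[328,193],[208,322],[265,305],[261,345],[420,350]],0.0))
E
```

```text
[323 229  26  12 246] cx 0.4458 cy -0.1015 d 0.0488 yext 0.035531994932325284
[217 251  35  19 507] cx 0.6278 cy -0.0285 d 0.0607 yext 0.05059326560820121
[330 286  24  14 255] cx 0.4431 cy 0.0561 d 0.0389 yext 0.03097738250910831
[ 310  345   53   40 1641] cx 0.4581 cy 0.1999 d 0.0738 yext 0.06745052144398966
[ 263  457  213   23 1583] cx 0.4283 cy 0.4526 d 0.2393 yext 0.02588253251189332
[[ 0.45470584 -0.27696923  0.        ]
 [ 0.65238756  0.1057637   0.        ]
 [ 0.56672416  0.06899282  0.        ]
 [ 0.56648244  0.15264982  0.        ]
 [ 0.33436098  0.16368873  0.        ]]
```

View pics/piles.png

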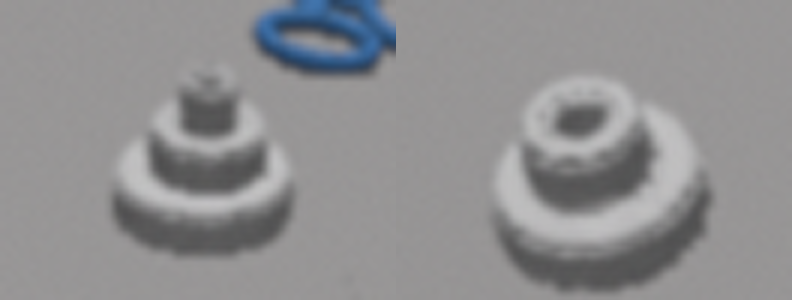

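Sizes in the crop: the left pile's bottom ring is about 30 px, or 65 mm, so that pile is 65+43+21. The right one is about 35 px, or 54 mm, so that pile is 54+32. Top centres are near (330,173) and (206,308).

```bash
python3 - <<'E'
from h import *
from plant import optics
c=optics.capture("side")
for n,uv,z in [("21",(329.7,173.3),.054),("43",(329.7,181.3),.036),("65",(328.8,190.8),.018),("32",(206,307.7),.036),("54",(208.3,320.5),.018),("b21",(248,209),.011)]: print(n,bp(c,uv,z)[0].round(4))
w=optics.capture("wrist");V=w["view"];print("cam",-V[:3,:3].T@V[:3,3])
E
python3 -m pendant '[{"dp":[0.05,0.05,0],"twist":[0,0,0]},{"dp":[0.1,0.1,0],"twist":[0,0,0]},{"dp":[0.14,0.14,0],"twist":[0,0,0]},{"dp":[0.18,0.19,0],"twist":[0,0,0]},{"dp":[0.22,0.24,0],"twist":[0,0,0]},{"dp":[0.25,0.29,0],"twist":[0,0,0]},{"dp":[0.25,0.31,0],"twist":[0,0,0]},{"dp":[0.25,0.31,0],"twist":[0,0,0]},{"dp":[0.25,0.31,0],"twist":[0,0,0]}]'
python3 - <<'E'
from h import *
from plant import optics
c=optics.capture("wrist");cv2.imwrite("pics/w1.png",c["frame"])
E
```

```text
21 [ 0.4523 -0.2672  0.054 ]
43 [ 0.452  -0.2651  0.036 ]
65 [ 0.4539 -0.2562  0.018 ]
32 [0.6498 0.1111 0.036 ]
54 [0.6472 0.12   0.018 ]
b21 [ 0.6202 -0.1978  0.011 ]
cam [ 0.2709648  -0.56899225  0.38323473]
t: 1.2
tool_pos: [0.4437, -0.2801, 0.2923]
tool_rot: [0.988, 0.158, 0.0, -0.001]
contact_force: [-1.3, -0.9, 0.4]
opening: 1.001
finger_force: 0.0
```

View pics/w1.png

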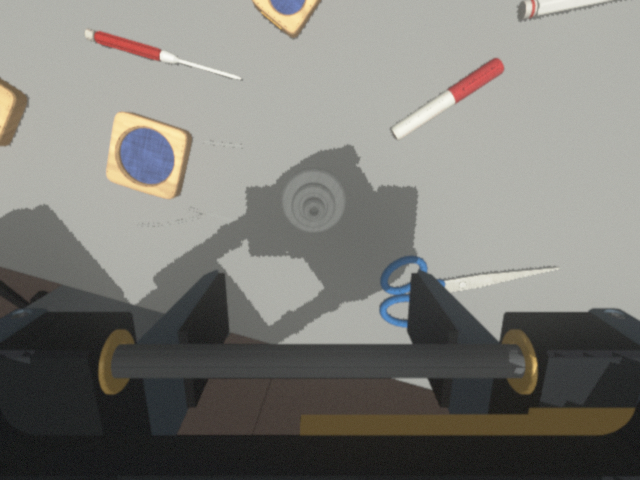

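In the wrist view the pile shows ring21's top at (314,209) with the large ring's outline x 282–346, y 170–233. Block43's felt is at (146,156), and block21 is at the top edge near (288,0).

```bash
python3 - <<'E'
from h import *
from plant import optics,env
c=optics.capture("wrist");print(env.state()["tool_pos"])
for n,uv,z in [("21",(314,209),.054),("43",(314,204),.036),("65",(314,200),.018),("b43",(146,156),.011)]: print(n,bp(c,uv,z)[0].round(4))
cv2.imwrite("pics/w1c.png",cv2.resize(c["frame"][150:250,260:370],None,fx=5,fy=5,interpolation=2))
E
```

```text
[ 0.44223795 -0.28396423  0.29230692]
21 [ 0.4557 -0.2743  0.054 ]
43 [ 0.4567 -0.2738  0.036 ]
65 [ 0.4571 -0.2735  0.018 ]
b43 [ 0.4461 -0.1048  0.011 ]
```

View pics/w1c.png

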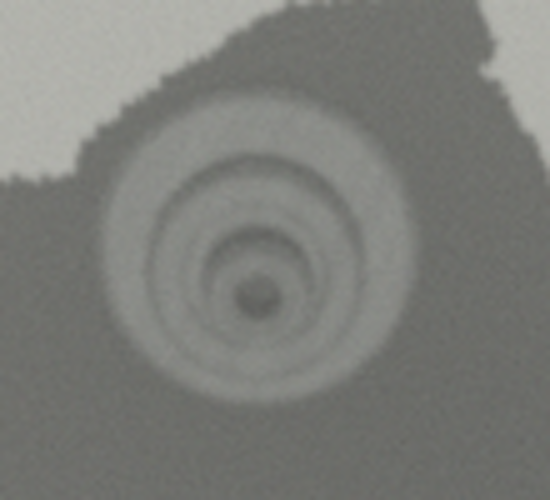

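```bash
python3 -m pendant '[{"dp":[0.013,0.011,-0.04],"twist":[0,0,0]},{"dp":[0.013,0.011,-0.08],"twist":[0,0,0]},{"dp":[0.013,0.011,-0.12],"twist":[0,0,0]},{"dp":[0.013,0.011,-0.15],"twist":[0,0,0]},{"dp":[0.013,0.011,-0.165],"twist":[0,0,0]},{"dp":[0.013,0.011,-0.17],"twist":[0,0,0]},{"dp":[0.013,0.011,-0.17],"twist":[0,0,0]},{"dp":[0.013,0.011,-0.17],"twist":[0,0,0]}]'
python3 -m pendant '[{"dp":[0,0,0],"twist":[0,0,0]},{"dp":[0,0,0],"twist":[0,0,0]},{"dp":[0,0,0],"twist":[0,0,0]},{"dp":[0,0,0],"twist":[0,0,0]},{"dp":[0,0,0],"twist":[0,0,0]},{"dp":[0,0,0],"twist":[0,0,0]},{"dp":[0,0,0],"twist":[0,0,0]},{"dp":[0,0,0],"twist":[0,0,0]},{"dp":[0,0,0],"twist":[0,0,0]}]' 0
python3 - <<'E'
from h import *
from plant import optics
c=optics.capture("wrist");cv2.imwrite("pics/w2.png",c["frame"])
E
```

```text
t: 2.1
tool_pos: [0.4549, -0.2747, 0.1231]
tool_rot: [0.988, 0.155, 0.0, 0.001]
contact_force: [0.1, -0.3, 0.6]
opening: 1.002
finger_force: 0.0
t: 3.0
tool_pos: [0.4547, -0.2738, 0.1222]
tool_rot: [0.988, 0.155, -0.0, -0.0]
contact_force: [1.0, 0.3, 0.8]
opening: 0.239
finger_force: 0.2
```

View pics/w2.png

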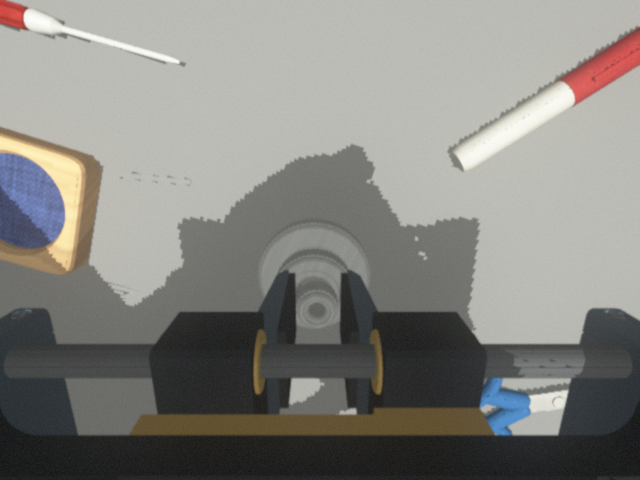

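ring21 sits between the pads at (318,310), and ring43 is still concentric beneath it. Now I'll squeeze, lift and hover over block21.

```bash
python3 -m pendant '[{"dp":[0,0,0],"twist":[0,0,0]},{"dp":[0,0,0],"twist":[0,0,0]},{"dp":[0,0,0],"twist":[0,0,0]},{"dp":[0,0,0.02],"twist":[0,0,0]},{"dp":[0,0,0.06],"twist":[0,0,0]},{"dp":[0.02,0.01,0.1],"twist":[0,0,0]},{"dp":[0.06,0.025,0.12],"twist":[0,0,0]},{"dp":[0.1,0.045,0.12],"twist":[0,0,0]},{"dp":[0.14,0.065,0.12],"twist":[0,0,0]},{"dp":[0.165,0.076,0.12],"twist":[0,0,0]},{"dp":[0.165,0.076,0.12],"twist":[0,0,0]},{"dp":[0.165,0.076,0.12],"twist":[0,0,0]}]'
python3 - <<'E'
from h import *
from plant import optics
c=optics.capture("wrist");cv2.imwrite("pics/w3.png",c["frame"])
for s,m in felts(c,300): 
    ct,_=cv2.findContours(m.astype(np.uint8),0,cv2.CHAIN_APPROX_NONE); e=cv2.fitEllipse(cv2.convexHull(max(ct,key=len))); print(s,e,bp(c,e[0],.011)[0])
E
```

```text
t: 4.25
tool_pos: [0.6197, -0.1974, 0.2417]
tool_rot: [0.988, 0.156, -0.0, -0.0]
contact_force: [-0.3, -0.7, -1.2]
opening: 0.212
finger_force: 30.0
[  95  119   73   75 3107] ((130.75665283203125, 155.6753387451172), (66.90704345703125, 77.3594970703125), 137.57534790039062) [ 0.62977893 -0.02825766  0.011     ]
```

View pics/w3.png

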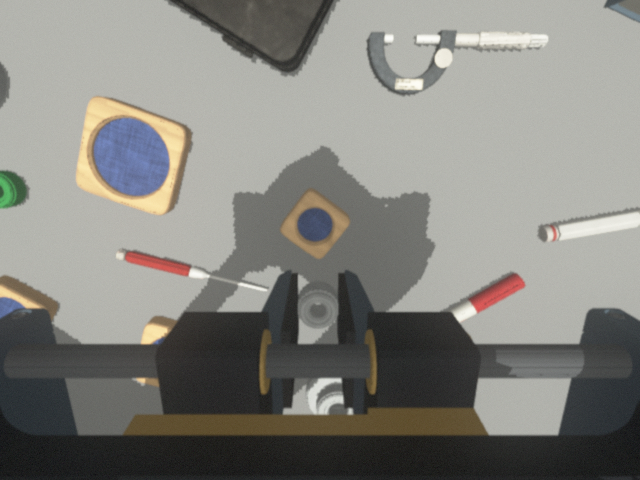

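Block21's felt is at (315,225), and the held ring's bore is at about (318,305).

```bash
python3 - <<'E'
from h import *
from plant import optics,env
c=optics.capture("wrist");print(env.state()["tool_pos"])
print(bp(c,(315,225),.011),bp(c,(318,305),.1737))
E
```

```text
[ 0.61889112 -0.19819433  0.24203449]
[[ 0.61974244 -0.1947837   0.011     ]] [[ 0.62297644 -0.19653075  0.1737    ]]
```

```bash
python3 -m pendant '[{"dp":[-0.003,0.002,-0.04],"twist":[0,0,0]},{"dp":[-0.003,0.002,-0.08],"twist":[0,0,0]},{"dp":[-0.003,0.002,-0.11],"twist":[0,0,0]},{"dp":[-0.003,0.002,-0.125],"twist":[0,0,0]},{"dp":[-0.003,0.002,-0.135],"twist":[0,0,0]},{"dp":[-0.003,0.002,-0.142],"twist":[0,0,0]},{"dp":[-0.003,0.002,-0.144],"twist":[0,0,0]},{"dp":[-0.003,0.002,-0.144],"twist":[0,0,0]},{"dp":[-0.003,0.002,-0.144],"twist":[0,0,0]}]'
python3 -m pendant '[{"dp":[0,0,0],"twist":[0,0,0]},{"dp":[0,0,0],"twist":[0,0,0]},{"dp":[0,0,0],"twist":[0,0,0]},{"dp":[0,0,0.03],"twist":[0,0,0]},{"dp":[0,0,0.07],"twist":[0,0,0]},{"dp":[-0.02,-0.01,0.11],"twist":[0,0,0]},{"dp":[-0.06,-0.03,0.14],"twist":[0,0,0]},{"dp":[-0.1,-0.05,0.14],"twist":[0,0,0]},{"dp":[-0.14,-0.07,0.14],"twist":[0,0,0]},{"dp":[-0.165,-0.076,0.14],"twist":[0,0,0]},{"dp":[-0.165,-0.076,0.14],"twist":[0,0,0]}]' 0.0912
python3 - <<'E'
from h import *
from plant import optics
c=optics.capture("side");cv2.imwrite("pics/s4c.png",cv2.resize(c["frame"][150:390,190:450],None,fx=2.3,fy=2.3,interpolation=2))
c=optics.capture("wrist");cv2.imwrite("pics/w4.png",c["frame"])
E
```

```text
t: 5.25
tool_pos: [0.6172, -0.196, 0.0992]
tool_rot: [0.988, 0.155, 0.001, 0.0]
contact_force: [0.0, 0.6, -0.7]
opening: 0.209
finger_force: 30.0
t: 6.35
tool_pos: [0.4489, -0.2724, 0.2385]
tool_rot: [0.988, 0.154, -0.001, -0.0]
contact_force: [-0.5, 0.3, -0.6]
opening: 1.002
finger_force: 0.0
```

View pics/w4.png

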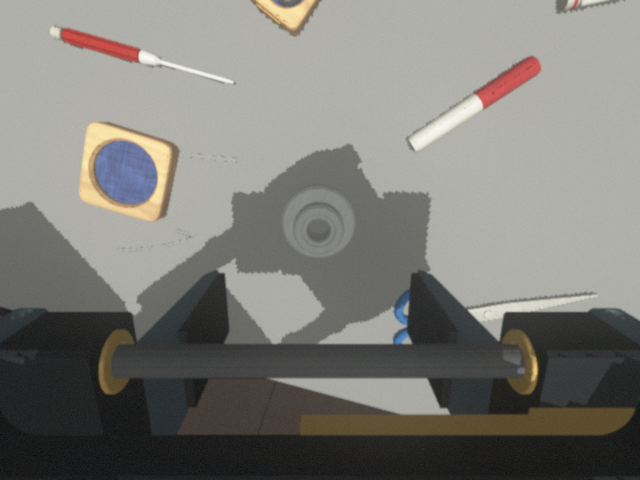

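ring43's top is at (318,229) and ring65's outline is centred near (319,222). Block43's felt is at (126,172).

```bash
python3 - <<'E'
from h import *
from plant import optics,env
c=optics.capture("wrist");print(env.state()["tool_pos"])
print(bp(c,(318,229),.036),bp(c,(319,222),.018),bp(c,(126,172),.011))
E
```

```text
[ 0.45232075 -0.27195063  0.2384624 ]
[[ 0.4571526  -0.27047696  0.036     ]] [[ 0.45881305 -0.27086455  0.018     ]] [[ 0.44858105 -0.10291065  0.011     ]]
```

```bash
python3 -m pendant '[{"dp":[0.004,0.0015,-0.04],"twist":[0,0,0]},{"dp":[0.004,0.0015,-0.08],"twist":[0,0,0]},{"dp":[0.004,0.0015,-0.11],"twist":[0,0,0]},{"dp":[0.004,0.0015,-0.127],"twist":[0,0,0]},{"dp":[0.004,0.0015,-0.134],"twist":[0,0,0]},{"dp":[0.004,0.0015,-0.134],"twist":[0,0,0]},{"dp":[0.004,0.0015,-0.134],"twist":[0,0,0]}]'
python3 -m pendant '[{"dp":[0,0,0],"twist":[0,0,0]},{"dp":[0,0,0],"twist":[0,0,0]},{"dp":[0,0,0],"twist":[0,0,0]},{"dp":[0,0,0],"twist":[0,0,0]},{"dp":[0,0,0],"twist":[0,0,0]},{"dp":[0,0,0],"twist":[0,0,0]},{"dp":[0,0,0],"twist":[0,0,0]},{"dp":[0,0,0],"twist":[0,0,0]},{"dp":[0,0,0],"twist":[0,0,0]},{"dp":[0,0,0],"twist":[0,0,0]},{"dp":[0,0,0],"twist":[0,0,0]}]' 0
python3 -m pendant '[{"dp":[0,0,0.01],"twist":[0,0,0]},{"dp":[0,0,0.03],"twist":[0,0,0]},{"dp":[0,0.02,0.05],"twist":[0,0,0]},{"dp":[-0.003,0.06,0.06],"twist":[0,0,0]},{"dp":[-0.006,0.1,0.06],"twist":[0,0,0]},{"dp":[-0.009,0.14,0.06],"twist":[0,0,0]},{"dp":[-0.009,0.165,0.06],"twist":[0,0,0]},{"dp":[-0.009,0.167,0.06],"twist":[0,0,0]},{"dp":[-0.009,0.167,0.06],"twist":[0,0,0]},{"dp":[-0.009,0.167,0.06],"twist":[0,0,0]}]'
python3 - <<'E'
from h import *
from plant import optics,env
c=optics.capture("wrist");cv2.imwrite("pics/w5.png",c["frame"])
print(env.state()["tool_pos"])
E
```

```text
t: 7.2
tool_pos: [0.4565, -0.2705, 0.1049]
tool_rot: [0.988, 0.156, 0.0, 0.0]
contact_force: [0.9, -0.8, 0.7]
opening: 0.996
finger_force: 0.0
t: 8.3
tool_pos: [0.4557, -0.2704, 0.1042]
tool_rot: [0.988, 0.155, 0.0, 0.0]
contact_force: [0.5, 1.0, 2.2]
opening: 0.462
finger_force: 30.0
t: 9.3
tool_pos: [0.4471, -0.104, 0.1645]
tool_rot: [0.988, 0.155, 0.0, 0.0]
contact_force: [0.6, 0.3, -0.3]
opening: 0.459
finger_force: 30.0
[ 0.44699955 -0.10419486  0.16440636]
```

View pics/w5.png

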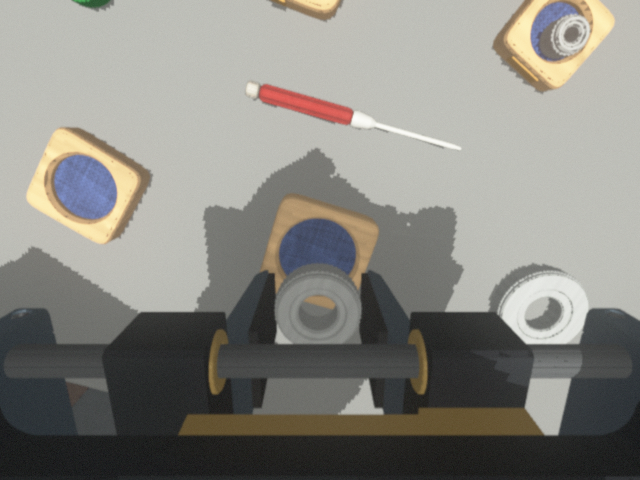

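The held ring43 is at (318,307), with block43's well centred at about (318,256) below it. ring21 stands in block21's well at (571,34), block32's felt is at (84,187), and ring65 is at (544,308).

```bash
python3 - <<'E'
from h import *
from plant import optics,env
c=optics.capture("wrist")
z=.1642
print("held",bp(c,(318,307),z-.0855+.018-0.001),"b43",bp(c,(318,256),.011),"ring21",bp(c,(571,34),.029),"b21 felt",bp(c,(557,31),.011),"b32",bp(c,(84,187),.011),"r65",bp(c,(544,306),.018))
E
```

```text
held [[ 0.44970683 -0.10327039  0.0957    ]] b43 [[ 0.44632867 -0.10444646  0.011     ]] ring21 [[ 0.61541169 -0.19414547  0.029     ]] b21 felt [[ 0.62137929 -0.19476842  0.011     ]] b32 [[0.44480222 0.05628629 0.011     ]] r65 [[ 0.46194928 -0.26619795  0.018     ]]
```

```bash
python3 -m pendant '[{"dp":[-0.002,0,-0.03],"twist":[0,0,0]},{"dp":[-0.002,0,-0.05],"twist":[0,0,0]},{"dp":[-0.002,0,-0.06],"twist":[0,0,0]},{"dp":[-0.002,0,-0.065],"twist":[0,0,0]},{"dp":[-0.002,0,-0.0665],"twist":[0,0,0]},{"dp":[-0.002,0,-0.0665],"twist":[0,0,0]},{"dp":[-0.002,0,-0.0665],"twist":[0,0,0]}]'
python3 -m pendant '[{"dp":[0,0,0],"twist":[0,0,0]},{"dp":[0,0,0],"twist":[0,0,0]},{"dp":[0,0,0],"twist":[0,0,0]},{"dp":[0,0,0.03],"twist":[0,0,0]},{"dp":[0,0,0.07],"twist":[0,0,0]},{"dp":[0.02,0.02,0.11],"twist":[0,0,0]},{"dp":[0.05,0.05,0.142],"twist":[0,0,0]},{"dp":[0.085,0.085,0.142],"twist":[0,0,0]},{"dp":[0.12,0.12,0.142],"twist":[0,0,0]},{"dp":[0.155,0.155,0.142],"twist":[0,0,0]},{"dp":[0.19,0.19,0.142],"twist":[0,0,0]},{"dp":[0.205,0.215,0.142],"twist":[0,0,0]}]' 0.0912
python3 -m pendant '[{"dp":[0,0,0],"twist":[0,0,0]},{"dp":[0,0,0],"twist":[0,0,0]},{"dp":[0,0,0],"twist":[0,0,0]}]'
python3 - <<'E'
from h import *
from plant import optics,env
c=optics.capture("wrist");cv2.imwrite("pics/w6.png",c["frame"])
print(env.state()["tool_pos"])
E
```

```text
t: 10.1
tool_pos: [0.4451, -0.1035, 0.0983]
tool_rot: [0.988, 0.155, 0.0, 0.0]
contact_force: [0.2, -0.0, -0.4]
opening: 0.465
finger_force: 30.0
t: 11.3
tool_pos: [0.6519, 0.1142, 0.2396]
tool_rot: [0.988, 0.156, 0.001, -0.0]
contact_force: [1.0, -1.1, 0.3]
opening: 0.998
finger_force: 0.0
t: 11.6
tool_pos: [0.6491, 0.1109, 0.2396]
tool_rot: [0.988, 0.155, -0.0, 0.0]
contact_force: [0.1, 0.2, 0.8]
opening: 1.002
finger_force: 0.0
[0.64914168 0.11072894 0.23979448]
```

View pics/w6.png

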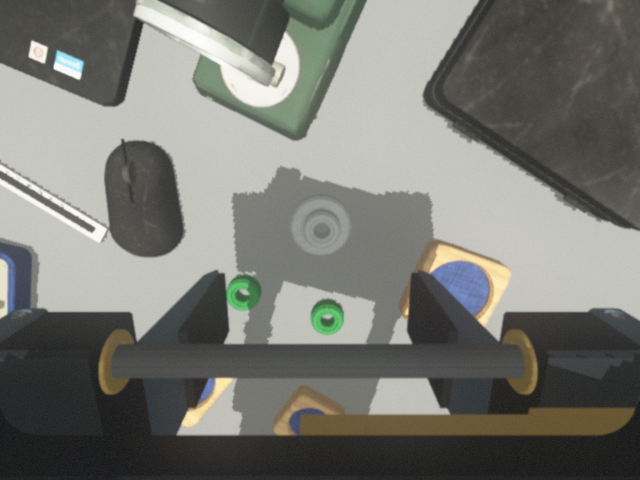

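ring32's top is at (321,229) on ring54, whose outline is centred at (320,224). The microscope's base corner is at (300,135). I'll check its clearance to the gripper body.

```bash
python3 - <<'E'
from h import *
from plant import optics,env
c=optics.capture("wrist")
print("r32",bp(c,(321,229),.036),"r54",bp(c,(320.5,224),.018),"stage",bp(c,[(300,135),(195,90)],.03))
for z in (.1,.13,.18): print("head",z,bp(c,[(285,70),(140,10)],z).round(3).tolist())
c=optics.capture("side")
for z in (.06,.1,.13): print("head side",z,bp(c,[(118,285),(115,315)],z).round(3).tolist())
E
```

```text
r32 [[0.65478513 0.10995833 0.036     ]] r54 [[0.65440476 0.11013236 0.018     ]] stage [[0.71993814 0.14818593 0.03      ]
 [0.726799   0.23262638 0.03      ]]
head 0.1 [[0.753, 0.164, 0.1], [0.758, 0.247, 0.1]]
head 0.13 [[0.75, 0.16, 0.13], [0.754, 0.233, 0.13]]
head 0.18 [[0.745, 0.154, 0.18], [0.748, 0.209, 0.18]]
head side 0.06 [[0.784, 0.086, 0.06], [0.768, 0.149, 0.06]]
head side 0.1 [[0.76, 0.131, 0.1], [0.746, 0.189, 0.1]]
head side 0.13 [[0.742, 0.164, 0.13], [0.729, 0.218, 0.13]]
```

Clearance is thin with the camera pointing that way, so I'll turn the tool by -30° to swing it clear of the microscope.

```bash
python3 -m pendant '[{"dp":[0.005,-0.001,0],"twist":[0,0,-8]},{"dp":[0.005,-0.001,0],"twist":[0,0,-16]},{"dp":[0.005,-0.001,-0.02],"twist":[0,0,-24]},{"dp":[0.005,-0.001,-0.05],"twist":[0,0,-30]},{"dp":[0.005,-0.001,-0.08],"twist":[0,0,-30]},{"dp":[0.005,-0.001,-0.11],"twist":[0,0,-30]},{"dp":[0.005,-0.001,-0.128],"twist":[0,0,-30]},{"dp":[0.005,-0.001,-0.135],"twist":[0,0,-30]},{"dp":[0.005,-0.001,-0.135],"twist":[0,0,-30]},{"dp":[0.005,-0.001,-0.135],"twist":[0,0,-30]}]'
python3 -m pendant '[{"dp":[0,0,0],"twist":[0,0,0]},{"dp":[0,0,0],"twist":[0,0,0]},{"dp":[0,0,0],"twist":[0,0,0]},{"dp":[0,0,0],"twist":[0,0,0]},{"dp":[0,0,0],"twist":[0,0,0]},{"dp":[0,0,0],"twist":[0,0,0]},{"dp":[0,0,0],"twist":[0,0,0]},{"dp":[0,0,0],"twist":[0,0,0]},{"dp":[0,0,0],"twist":[0,0,0]},{"dp":[0,0,0],"twist":[0,0,0]},{"dp":[0,0,0],"twist":[0,0,0]},{"dp":[0,0,0],"twist":[0,0,0]}]' 0
python3 -m pendant '[{"dp":[0,0,0.01],"twist":[0,0,0]},{"dp":[0,0,0.03],"twist":[0,0,0]},{"dp":[-0.02,-0.005,0.05],"twist":[0,0,0]},{"dp":[-0.06,-0.015,0.06],"twist":[0,0,0]},{"dp":[-0.1,-0.025,0.06],"twist":[0,0,0]},{"dp":[-0.14,-0.035,0.06],"twist":[0,0,0]},{"dp":[-0.18,-0.045,0.06],"twist":[0,0,0]},{"dp":[-0.205,-0.053,0.06],"twist":[0,0,0]},{"dp":[-0.209,-0.053,0.06],"twist":[0,0,0]},{"dp":[-0.209,-0.053,0.06],"twist":[0,0,0]},{"dp":[-0.209,-0.053,0.06],"twist":[0,0,0]}]'
python3 - <<'E'
from h import *
from plant import optics,env
c=optics.capture("wrist");cv2.imwrite("pics/w7.png",c["frame"])
print(env.state()["tool_pos"])
E
```

```text
t: 12.75
tool_pos: [0.6552, 0.1104, 0.1058]
tool_rot: [0.994, -0.106, 0.001, -0.0]
contact_force: [-0.2, 0.1, 0.3]
opening: 0.998
finger_force: 0.0
t: 13.95
tool_pos: [0.6547, 0.1106, 0.1047]
tool_rot: [0.994, -0.106, -0.0, -0.0]
contact_force: [0.7, -0.4, -0.9]
opening: 0.332
finger_force: 30.0
t: 15.05
tool_pos: [0.4472, 0.0578, 0.1652]
tool_rot: [0.994, -0.106, 0.001, -0.0]
contact_force: [-0.3, 0.4, -1.4]
opening: 0.332
finger_force: 30.0
[0.44721993 0.05781305 0.16500446]
```

View pics/w7.png

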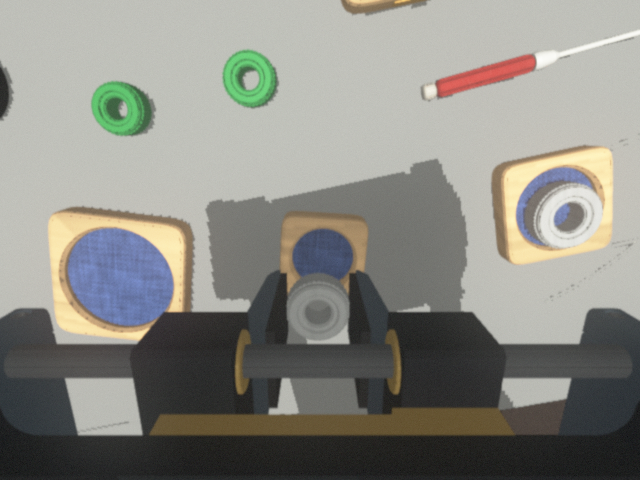

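ring43 stands in block43 at (563,215). Block32's well is centred near (323,259), the held ring32 at (318,307), and block65's felt at (120,277).

```bash
python3 - <<'E'
from h import *
from plant import optics,env
c=optics.capture("wrist")
print("held",bp(c,(318,307),.0965),"b32",bp(c,(323,259),.011),"b65",bp(c,(120,277),.011),"r43",bp(c,(564,214),.029))
E
```

```text
held [[0.45003076 0.05729688 0.0965    ]] b32 [[0.44342988 0.05516963 0.011     ]] b65 [[0.46027245 0.19842811 0.011     ]] r43 [[ 0.44732632 -0.09855916  0.029     ]]
```

```bash
python3 -m pendant '[{"dp":[-0.003,-0.001,-0.03],"twist":[0,0,0]},{"dp":[-0.003,-0.001,-0.05],"twist":[0,0,0]},{"dp":[-0.003,-0.001,-0.06],"twist":[0,0,0]},{"dp":[-0.003,-0.001,-0.065],"twist":[0,0,0]},{"dp":[-0.003,-0.001,-0.0665],"twist":[0,0,0]},{"dp":[-0.003,-0.001,-0.0665],"twist":[0,0,0]},{"dp":[-0.003,-0.001,-0.0665],"twist":[0,0,0]}]'
python3 -m pendant '[{"dp":[0,0,0],"twist":[0,0,0]},{"dp":[0,0,0],"twist":[0,0,0]},{"dp":[0,0,0],"twist":[0,0,0]},{"dp":[0,0,0.03],"twist":[0,0,0]},{"dp":[0,0,0.07],"twist":[0,0,0]},{"dp":[0.02,0.005,0.11],"twist":[0,0,0]},{"dp":[0.06,0.015,0.142],"twist":[0,0,0]},{"dp":[0.1,0.025,0.142],"twist":[0,0,0]},{"dp":[0.14,0.035,0.142],"twist":[0,0,0]},{"dp":[0.18,0.045,0.142],"twist":[0,0,0]},{"dp":[0.205,0.053,0.142],"twist":[0,0,0]},{"dp":[0.212,0.054,0.142],"twist":[0,0,0]}]' 0.0912
python3 -m pendant '[{"dp":[0,0,0],"twist":[0,0,0]},{"dp":[0,0,0],"twist":[0,0,0]},{"dp":[0,0,0],"twist":[0,0,0]}]'
python3 - <<'E'
from h import *
from plant import optics,env
s=optics.capture("side");c=optics.capture("wrist")
f=s["frame"]
a=lambda u,v:cv2.resize(f[v-24:v+24,u-32:u+32],None,fx=5,fy=5,interpolation=2)
w=cv2.resize(c["frame"][150:294,220:412],(320,240),interpolation=2)
cv2.imwrite("pics/m8.png",np.vstack([np.hstack([a(248,207),a(336,232)]),np.hstack([a(341,290),w])]))
print(env.state()["tool_pos"])
E
```

```text
t: 15.85
tool_pos: [0.4432, 0.0567, 0.0988]
tool_rot: [0.994, -0.106, 0.001, -0.0]
contact_force: [-0.2, -0.4, -0.1]
opening: 0.334
finger_force: 30.0
t: 17.05
tool_pos: [0.6567, 0.1114, 0.2398]
tool_rot: [0.994, -0.105, 0.0, -0.0]
contact_force: [-0.5, -0.2, -0.2]
opening: 1.004
finger_force: 0.0
t: 17.35
tool_pos: [0.6537, 0.1103, 0.2404]
tool_rot: [0.994, -0.106, -0.0, 0.0]
contact_force: [-0.3, -0.5, -0.4]
opening: 0.998
finger_force: 0.0
[0.65400564 0.11038755 0.24050826]
```

View pics/m8.png

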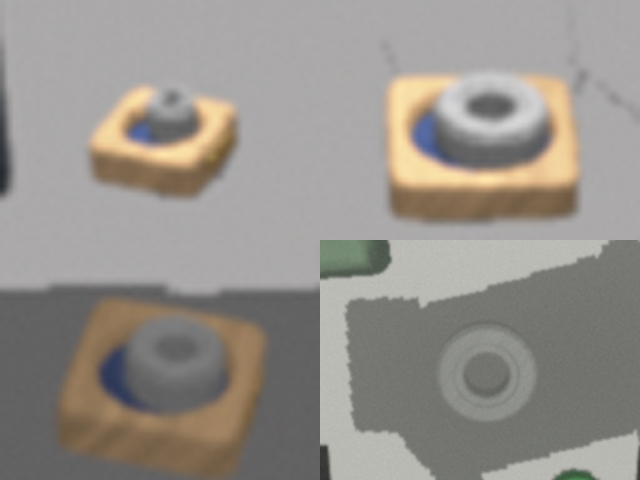

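All three rings are seated, each a few mm towards -x in its well, so I'll bias +3 mm. ring54 is at wrist pixel (320,230).

```bash
python3 - <<'E'
from h import *
from plant import optics,env
c=optics.capture("wrist")
print("r54",bp(c,(320,230),.018),env.state()["tool_pos"])
E
```

```text
r54 [[0.65281109 0.10890425 0.018     ]] [0.65418136 0.11045873 0.24052548]
```

```bash
python3 -m pendant '[{"dp":[-0.001,-0.001,-0.04],"twist":[0,0,0]},{"dp":[-0.001,-0.001,-0.08],"twist":[0,0,0]},{"dp":[-0.001,-0.001,-0.12],"twist":[0,0,0]},{"dp":[-0.001,-0.001,-0.142],"twist":[0,0,0]},{"dp":[-0.001,-0.001,-0.152],"twist":[0,0,0]},{"dp":[-0.001,-0.001,-0.1545],"twist":[0,0,0]},{"dp":[-0.001,-0.001,-0.1545],"twist":[0,0,0]},{"dp":[-0.001,-0.001,-0.1545],"twist":[0,0,0]}]'
python3 -m pendant '[{"dp":[0,0,0],"twist":[0,0,0]},{"dp":[0,0,0],"twist":[0,0,0]},{"dp":[0,0,0],"twist":[0,0,0]},{"dp":[0,0,0],"twist":[0,0,0]},{"dp":[0,0,0],"twist":[0,0,0]},{"dp":[0,0,0],"twist":[0,0,0]},{"dp":[0,0,0],"twist":[0,0,0]},{"dp":[0,0,0],"twist":[0,0,0]},{"dp":[0,0,0],"twist":[0,0,0]},{"dp":[0,0,0],"twist":[0,0,0]}]' 0
python3 -m pendant '[{"dp":[0,0,0.01],"twist":[0,0,0]},{"dp":[0,0,0.04],"twist":[0,0,0]},{"dp":[0,-0.02,0.07],"twist":[0,0,0]},{"dp":[-0.01,-0.06,0.08],"twist":[0,0,0]},{"dp":[-0.02,-0.1,0.08],"twist":[0,0,0]},{"dp":[-0.021,-0.13,0.08],"twist":[0,0,0]},{"dp":[-0.021,-0.137,0.08],"twist":[0,0,0]},{"dp":[-0.021,-0.137,0.08],"twist":[0,0,0]},{"dp":[-0.021,-0.137,0.08],"twist":[0,0,0]}]'
python3 - <<'E'
from h import *
from plant import optics,env
c=optics.capture("wrist");cv2.imwrite("pics/w9.png",c["frame"])
print(env.state()["tool_pos"])
E
```

```text
t: 18.3
tool_pos: [0.6545, 0.1097, 0.0872]
tool_rot: [0.994, -0.106, 0.001, -0.0]
contact_force: [-0.0, -0.1, -0.4]
opening: 1.001
finger_force: 0.0
t: 19.3
tool_pos: [0.6537, 0.1096, 0.0858]
tool_rot: [0.994, -0.106, 0.0, 0.0]
contact_force: [-1.0, -0.7, 2.3]
opening: 0.575
finger_force: 30.0
t: 20.2
tool_pos: [0.6328, -0.0266, 0.1658]
tool_rot: [0.994, -0.106, -0.0, -0.0]
contact_force: [-0.2, 0.3, -3.0]
opening: 0.57
finger_force: 30.0
[ 0.63277193 -0.02624181  0.16575247]
```

View pics/w9.png

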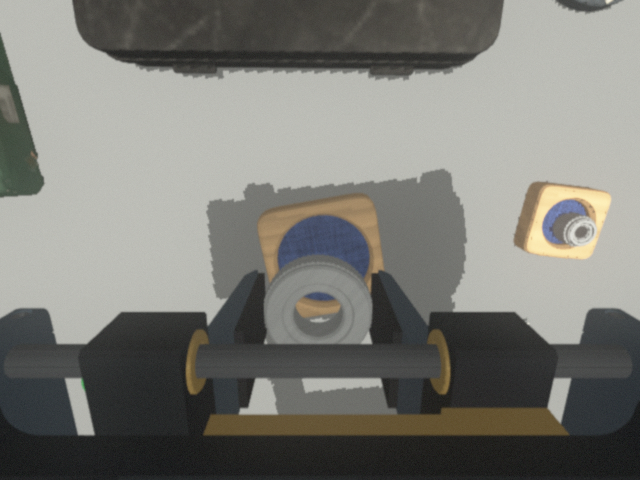

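Block54's well is centred near (324,262) and the held ring54 at (318.5,308).

```bash
python3 - <<'E'
from h import *
from plant import optics,env
c=optics.capture("wrist")
print("held",bp(c,(318.5,308),.098),"b54",bp(c,(324,262),.011))
E
```

```text
held [[ 0.63530133 -0.02695718  0.098     ]] b54 [[ 0.62614669 -0.02904738  0.011     ]]
```

```bash
python3 -m pendant '[{"dp":[-0.002,-0.002,-0.03],"twist":[0,0,0]},{"dp":[-0.002,-0.002,-0.05],"twist":[0,0,0]},{"dp":[-0.002,-0.002,-0.06],"twist":[0,0,0]},{"dp":[-0.002,-0.002,-0.065],"twist":[0,0,0]},{"dp":[-0.002,-0.002,-0.0675],"twist":[0,0,0]},{"dp":[-0.002,-0.002,-0.0675],"twist":[0,0,0]},{"dp":[-0.002,-0.002,-0.0675],"twist":[0,0,0]}]'
python3 -m pendant '[{"dp":[0,0,0],"twist":[0,0,0]},{"dp":[0,0,0],"twist":[0,0,0]},{"dp":[0,0,0],"twist":[0,0,0]},{"dp":[0,0,0.03],"twist":[0,0,0]},{"dp":[0,0,0.07],"twist":[0,0,0]},{"dp":[-0.02,-0.02,0.11],"twist":[0,0,0]},{"dp":[-0.045,-0.055,0.142],"twist":[0,0,0]},{"dp":[-0.07,-0.09,0.142],"twist":[0,0,0]},{"dp":[-0.1,-0.13,0.142],"twist":[0,0,0]},{"dp":[-0.13,-0.17,0.142],"twist":[0,0,0]},{"dp":[-0.15,-0.21,0.142],"twist":[0,0,0]},{"dp":[-0.173,-0.243,0.142],"twist":[0,0,0]}]' 0.0912
python3 -m pendant '[{"dp":[0,0,0],"twist":[0,0,0]},{"dp":[0,0,0],"twist":[0,0,0]},{"dp":[0,0,0],"twist":[0,0,0]}]'
python3 - <<'E'
from h import *
from plant import optics,env
c=optics.capture("wrist");cv2.imwrite("pics/w10.png",c["frame"])
s=optics.capture("side");print("scissors",bp(s,[(340,162),(350,170),(372,167),(355,155)],.0))
print(env.state()["tool_pos"])
E
```

```text
t: 21.0
tool_pos: [0.6312, -0.0293, 0.099]
tool_rot: [0.994, -0.106, 0.001, 0.0]
contact_force: [-0.2, -1.0, -2.2]
opening: 0.571
finger_force: 30.0
t: 22.2
tool_pos: [0.4568, -0.2743, 0.2407]
tool_rot: [0.994, -0.106, 0.001, 0.0]
contact_force: [-0.1, 0.5, 0.2]
opening: 1.001
finger_force: 0.0
t: 22.5
tool_pos: [0.4581, -0.2718, 0.2403]
tool_rot: [0.994, -0.105, 0.0, -0.0]
contact_force: [0.2, 0.3, -0.1]
opening: 1.002
finger_force: 0.0
scissors [[ 0.42130609 -0.4208464   0.        ]
 [ 0.39982805 -0.38045221  0.        ]
 [ 0.34664949 -0.39463093  0.        ]
 [ 0.38230248 -0.45740549  0.        ]]
[ 0.45830815 -0.27146053  0.24023842]
```

View pics/w10.png

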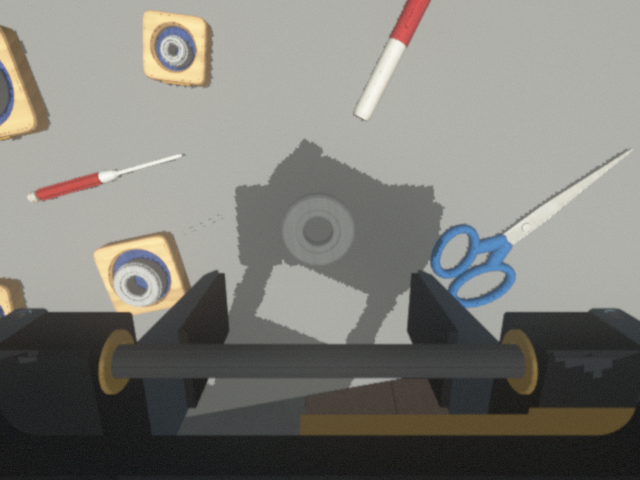

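ring65 is at (318,230), ring43 is seated in block43, ring21 is seated in block21, and the scissors are about 100 mm from ring65's centre, so they're clear.

```bash
python3 -m pendant '[{"dp":[-0.001,0,-0.04],"twist":[0,0,0]},{"dp":[-0.001,0,-0.08],"twist":[0,0,0]},{"dp":[-0.001,0,-0.12],"twist":[0,0,0]},{"dp":[-0.001,0,-0.142],"twist":[0,0,0]},{"dp":[-0.001,0,-0.152],"twist":[0,0,0]},{"dp":[-0.001,0,-0.1545],"twist":[0,0,0]},{"dp":[-0.001,0,-0.1545],"twist":[0,0,0]},{"dp":[-0.001,0,-0.1545],"twist":[0,0,0]}]'
python3 -m pendant '[{"dp":[0,0,0],"twist":[0,0,0]},{"dp":[0,0,0],"twist":[0,0,0]},{"dp":[0,0,0],"twist":[0,0,0]},{"dp":[0,0,0],"twist":[0,0,0]},{"dp":[0,0,0],"twist":[0,0,0]},{"dp":[0,0,0],"twist":[0,0,0]},{"dp":[0,0,0],"twist":[0,0,0]},{"dp":[0,0,0],"twist":[0,0,0]},{"dp":[0,0,0],"twist":[0,0,0]},{"dp":[0,0,0],"twist":[0,0,0]}]' 0
python3 -m pendant '[{"dp":[0,0,0.01],"twist":[0,0,0]},{"dp":[0,0,0.04],"twist":[0,0,0]},{"dp":[0,0.02,0.07],"twist":[0,0,0]},{"dp":[0,0.06,0.08],"twist":[0,0,0]},{"dp":[0,0.105,0.08],"twist":[0,0,0]},{"dp":[0,0.15,0.08],"twist":[0,0,0]},{"dp":[0,0.195,0.08],"twist":[0,0,0]},{"dp":[0,0.24,0.08],"twist":[0,0,0]},{"dp":[0,0.285,0.08],"twist":[0,0,0]},{"dp":[0,0.325,0.08],"twist":[0,0,0]},{"dp":[0,0.35,0.08],"twist":[0,0,0]},{"dp":[0,0.36,0.08],"twist":[0,0,0]}]'
python3 -m pendant '[{"dp":[0,0.04,0],"twist":[0,0,0]},{"dp":[0.002,0.08,0],"twist":[0,0,0]},{"dp":[0.004,0.105,0],"twist":[0,0,0]},{"dp":[0.004,0.111,0],"twist":[0,0,0]},{"dp":[0.004,0.111,0],"twist":[0,0,0]},{"dp":[0.004,0.111,0],"twist":[0,0,0]}]'
python3 - <<'E'
from h import *
from plant import optics,env
c=optics.capture("wrist");cv2.imwrite("pics/w11.png",c["frame"])
print(env.state()["tool_pos"])
E
```

```text
t: 23.4
tool_pos: [0.4574, -0.2726, 0.0869]
tool_rot: [0.994, -0.106, 0.001, 0.0]
contact_force: [0.1, 0.1, -0.5]
opening: 1.003
finger_force: 0.0
t: 24.4
tool_pos: [0.4568, -0.2724, 0.086]
tool_rot: [0.994, -0.106, 0.0, 0.0]
contact_force: [-0.6, 0.8, 6.2]
opening: 0.694
finger_force: 30.0
t: 25.6
tool_pos: [0.4564, 0.0897, 0.1661]
tool_rot: [0.995, -0.105, 0.0, -0.0]
contact_force: [-0.3, -0.4, -3.2]
opening: 0.695
finger_force: 30.0
t: 26.2
tool_pos: [0.4606, 0.1976, 0.1657]
tool_rot: [0.994, -0.106, -0.0, 0.0]
contact_force: [0.4, 0.7, -3.4]
opening: 0.696
finger_force: 30.0
[0.4606834  0.1974429  0.16575889]
```

View pics/w11.png

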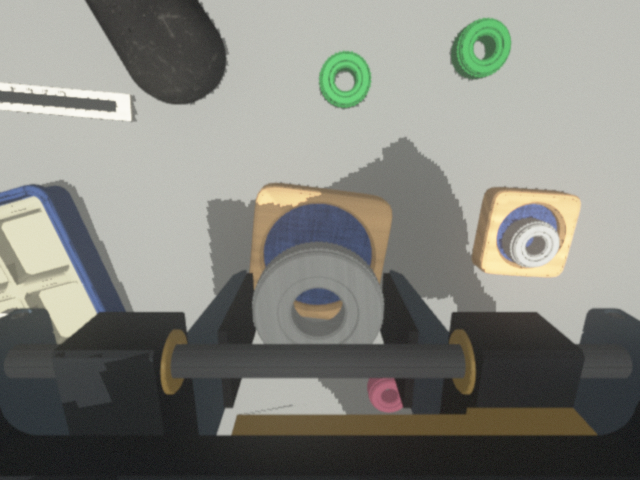

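Block65's well is centred near (317,256) and the held ring65 at (318,308). The pink look-alike and the tray stay clear of the fingers.

```bash
python3 - <<'E'
from h import *
from plant import optics,env
c=optics.capture("wrist")
print("held",bp(c,(318.5,308),.098),"b65",bp(c,(317,256),.011))
E
```

```text
held [[0.46316257 0.19669692 0.098     ]] b65 [[0.45934757 0.19842289 0.011     ]]
```

```bash
python3 -m pendant '[{"dp":[0,0.0015,-0.03],"twist":[0,0,0]},{"dp":[0,0.0015,-0.05],"twist":[0,0,0]},{"dp":[0,0.0015,-0.06],"twist":[0,0,0]},{"dp":[0,0.0015,-0.065],"twist":[0,0,0]},{"dp":[0,0.0015,-0.0675],"twist":[0,0,0]},{"dp":[0,0.0015,-0.0675],"twist":[0,0,0]},{"dp":[0,0.0015,-0.0675],"twist":[0,0,0]}]'
python3 -m pendant '[{"dp":[0,0,0],"twist":[0,0,0]},{"dp":[0,0,0],"twist":[0,0,0]},{"dp":[0,0,0],"twist":[0,0,0]},{"dp":[0,0,0],"twist":[0,0,0]},{"dp":[0,0,0.03],"twist":[0,0,0]},{"dp":[0,0,0.07],"twist":[0,0,0]},{"dp":[0,0,0.12],"twist":[0,0,0]},{"dp":[0,0,0.17],"twist":[0,0,0]},{"dp":[0,0,0.22],"twist":[0,0,0]},{"dp":[0,-0.05,0.22],"twist":[0,0,0]},{"dp":[0,-0.1,0.22],"twist":[0,0,0]},{"dp":[0,-0.1,0.22],"twist":[0,0,0]}]' 0.0912
python3 - <<'E'
from h import *
from plant import optics,env
s=optics.capture("side");c=optics.capture("wrist")
f=s["frame"];cv2.imwrite("pics/w12.png",c["frame"])
a=lambda u,v:cv2.resize(f[v-30:v+30,u-40:u+40],None,fx=4.8,fy=4.8,interpolation=2)
w=cv2.resize(c["frame"],(384,288),interpolation=3)
cv2.imwrite("pics/m12.png",np.vstack([np.hstack([a(234,258),a(337,362)]),np.hstack([a(341,290),w])]))
print(env.state()["tool_pos"])
E
```

```text
t: 27.0
tool_pos: [0.461, 0.2002, 0.0988]
tool_rot: [0.994, -0.106, 0.0, -0.0]
contact_force: [0.1, 0.1, -2.9]
opening: 0.693
finger_force: 30.0
t: 28.2
tool_pos: [0.4606, 0.0959, 0.3187]
tool_rot: [0.994, -0.108, 0.0, 0.001]
contact_force: [-0.2, 1.2, -0.4]
opening: 1.0
finger_force: 0.0
[0.46068581 0.09927312 0.31835133]
```

View pics/m12.png

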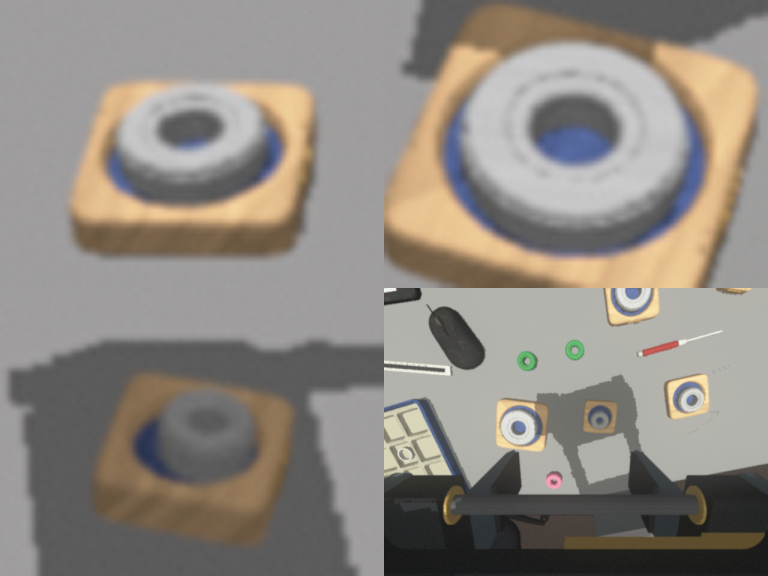

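```bash
python3 -c "
from plant import sign_off
print(sign_off())"
```

```text
the job is handed in; nothing more can be done
None
```

I handed the job in at about 28 s with all five rings in their own wells, looking flat and clear of the gripper; ring21, ring43 and ring32 sit about 4 mm off centre, the hand-in gave no verdict, and I viewed 16 pictures, two over the limit of 14.

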